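# Set the loaf-tin guide and tighten its wing screw

## Robot

A 6-joint arm with a two-finger parallel gripper is mounted at the origin on the work surface. World frame = base frame: x ahead of the robot, y to its left, z up, the work surface at z = 0. Lengths are in m, angles in degrees, forces in N, time in s.
With the tool pointing down it reaches from about 0.325 to 0.85 m from the base axis. Payload 15.5 kg.
Tool frame: the origin (TCP) lies at the very end of the fingers, on their centre line; the grasp point (between the pads) lies arm.grip_depth behind it (arm.grip_depth is the distance from the TCP to the grasp point, in m); z points along the fingers, y is the direction in which the jaws open and shut (so a half turn about z gives the same grasp; the last joint's range is limited). The gripper opens to 91 mm and grips with 3 to 60 N. Pads are 32 mm wide; open, the fingers measure 118 mm over their backs; the gripper's body (76 mm by 178 mm) begins 60 mm behind the grasp point.
Start: joints at [-76.519, 28.281, 77.091, -0, 74.628, -5.472], TCP at [0.203, -0.591, 0.214] pointing down, gripper open.
Joint ranges: [-166.48, 166.48], [-47.26, 123.95], [12.59, 153.08], [-70.14, 250.14], [6.76, 159.57], [-176.63, 176.63]. Speed limits (degrees/s): [108.29, 108.29, 147.25, 172.46, 172.46, 172.46].

## Interface

Orientations are given as a 3x3 rotation matrix whose columns are the frame's x, y, z axes.
In Python, from rig import arm gives the robot as it stands. Calls block until the motion is done:
- arm.move_to(position, orientation): joint-space move of the TCP to a pose.
- arm.move_l(position, orientation=None, feed=0.15): straight line of the TCP; orientation=None keeps the orientation; feed is the mean speed in m/s.
- arm.move_joints(angles): joint-space move.
- arm.grip(opening): finger opening in m; the grip force is fixed at half the most; returns when the fingers have stopped.
- arm.sleep(seconds).
- arm.solve_ik(position, orientation): joint angles nearest the present ones, or None.
- arm.snapshot(name): name is "scene" or "side" or "wrist"; returns the picture (384x512x3 uint8, red, green, blue); there is no depth.
- arm.get_calibration(name): a dict with "intrinsics" (3x3 intrinsics, pixels), "k1" (the pictures are not rectified: a ray, as slopes to the right and down, at radius r is drawn at 1 + k1 r^2 times it, then the intrinsics apply), "cam_to_world" (4x4, takes a point from camera to world coordinates). Camera axes: x right, y down, z forward; pixel columns grow to the right and rows downward; lengths in m; the calibration is good to about 2 mm. A picture is of the moment at which its call begins: read the wrist's pose just before it. get_calibration takes no time and is no camera call; for the wrist camera it gives the pose at the moment of the call.
A pose or a line that the arm cannot do raises arm.Unreachable and nothing moves.
- arm.sign_off(): hands the job in, once; it reports no verdict.
Readings, each from a call of its own:
- arm.current_t(): time.
- arm.current_joint_positions(): joint angles.
- arm.current_dq(): joint speeds.
- arm.current_tau(): joint torques, N m.
- arm.current_ee_pos(): TCP position.
- arm.current_tool_rot(): TCP orientation.
- arm.current_force(): force on the tool from outside, world axes, zero at the start.
- arm.current_torque(): the same for the moment, N m.
- arm.current_width(): finger opening in m.
Only numpy, scipy, OpenCV 4.12 (cv2) and the standard library are available. Lean on these libraries where they do the work, as an engineer would, in place of code of your own. Each camera call takes 0.05 s, during which the arm holds its last target.

## Task

Using fingertip pushes only, with nothing gripped or lifted, push the sliding guide gently towards the fixed rail until the loaf tin sits square and snug between the two, with no gap on either side. Then turn the guide's loose wing screw clockwise (seen from above) by repeated fingertip strokes on its wings until it is tight against its stop, and leave the guide and tin snug. Push gently and do not disturb the other things.

Things in the scene. Friction and masses are not known exactly. Their poses are not given: they have to be found in the camera images.
- bed: Aluminium guide bed fixed to the table: a plate 300 (x) x 360 (y) x 15 mm. Origin: centre of the underside; x points away from the robot at yaw 0, y to the robot's left; turned up to 0.4 rad. A fixed rail (10 mm thick, top 60 mm above the table) runs along x near its -y edge, inner face at bed y = -125 mm. The sliding guide stands opposite, the tin between.
- tin: Open dark-steel loaf tin, 200 (x) x 110 (y) x 45 mm high, walls 3 mm, 0.35 to 0.65 kg, loose on the bed between rail and guide. Origin: centre of the underside; x is its long axis. Starts clear of both, slightly askew. Pushed by the guide it slides and squares up against the fixed rail; snug there, its origin is at bed y = -70 mm.
- guide (a joint): Travel (m) of the sliding guide towards the fixed rail, along bed -y: 0 at its outer end, limit 0.095; the tin, snug against the fixed rail, stops it at 0.075. Starts at 0 to 0.025. It drags with about 4 N, plus 2 to 8 N while pushing the tin, and stays where it is left, also when the screw is tight (which does not lock it). Push with less than 40 N.
- guide_face (a point): Middle of the guide's outer (+y) face, 37.5 mm above the table, at bed y = 66 mm minus the travel; moves with the guide, axes as the bed's. The guide is an upright aluminium plate 220 mm long (x), 6 mm thick, its top 60 mm and bottom 15 mm above the table. From here a foot, 56 mm wide (x), 8 mm thick, reaches 74 mm outwards over the bed and carries the wing screw.
- guide_push (a point): Point on the guide's outer (+y) face, 37.5 mm above the table, 75 mm from its middle towards bed -x (the robot's side): a good place to push, with free room outside it for a fingertip. Moves with the guide; axes as the bed's.
- wing (a joint): Angle (rad) of the wing screw; grows as it is turned clockwise seen from above (tightening); hard stop (tight) at 6.0; starts at 0.6 to 2.6. At 0 its x axis lies along bed +x. Turns with about 0.04 N m of drag and stays where it is left; it does not rise or sink. Push it with less than 40 N.
- wing_mid (a point): Black two-winged thumbscrew: point on its upright axis, 43 mm above the table; own x along one wing, the other opposite. Wings reach 32.5 mm out, 6 to 7 mm thick, 33 to 55 mm above the table; hub 20 mm across, stud top at 58 mm. The axis is 42 mm outside the guide's outer face: a closed fingertip has room to sweep round the outer side, not between screw and guide. Moves with the guide.
- cutter: Plain steel ring cutter, 42 mm across, 30 mm high, standing on the bed outside the fixed rail; origin: centre of its underside. A bystander: leave it where it is
- cup: Small steel measuring cup, 40 mm across, 40 mm high, standing on the bed's far left corner; origin: centre of its underside. A bystander: leave it where it is
- bowl: Steel bowl, 170 mm across, 75 mm high, on the table; origin: centre of its underside. A bystander: leave it where it is
- shaker: Clear jar with a steel cap, 56 mm across, 110 mm high, on the table; origin: centre of its underside. A bystander: leave it where it is
- brush: Wooden pastry brush lying on the table; origin: centre of its underside. A bystander: leave it where it is
- scraper: Dough scraper lying on the table, blade 150 x 90 mm, white grip bar 18 mm high along one edge; origin: centre of its underside. A bystander: leave it where it is
There are look-alikes about, which are no part of the job. There is more than one size of the tin; the job needs the larger.

How it is judged (in metres and radians):
On the way, in this order (a step that is already met when the one before it is completed fails the run):
1. the tin is snug between fixed rail and guide (gaps 3 mm at most) (value of joint guide above 0.072 m and y of tin in the frame of bed between -0.074 and -0.066 m and z of tin in the frame of bed below 0.02 m and x of tin in the frame of bed between -0.06 and 0.06 m and angle between the x axis of tin and the x axis of bed, either way round below 0.04 rad), for 0.2 s.
2. the wing screw is tight (value of joint wing above 5.85 rad), for 0.2 s.
At the end, for the whole second after the job is handed in: The guide is within 3 mm of its snug position (travel above 0.072 m) with the tin flat on the bed, square within 0.04 rad and within 4 mm of touching the fixed rail, between the rails; the wing screw is within 0.15 rad of its tight stop (above 5.85 rad) (all of step 1 and value of joint wing above 5.85 rad and linear speed of tin below 0.01 m/s and angle between tin's own z axis and vertical below 0.05 rad).
It fails at once if the tin is lifted or tipped (z of tin in the frame of bed above 0.03 m or angle between tin's own z axis and vertical above 0.2 rad).
It fails at once if the wing screw or the guide is gripped or pushed hard (over 40 N) (contact force between the fingers and guide above 40 N).
It fails at once if another thing is moved more than 30 mm (distance of any of cutter, cup, bowl, shaker, brush, scraper from where it was at the start of the episode above 0.03 m).
It also fails if it takes over 54 s, if anything falls off the work surface, if the arm or the gripper's body presses on something with over 40 N, if the wrist force passes 120 N, or if a joint passes its speed limit or range.

## Working session

There is one attempt and no reset: what is moved stays moved. The work goes in short steps, each a Python script; the robot and the scene stay as the last script left them, time stands still between calls to the robot, and variables do not carry over. Pictures are saved under pics/ and viewed, and the job is handed in when it is done.

```bash
ls; mkdir -p pics; python3 - <<'E'
from rig import arm
import cv2
for n in ("scene","side","wrist"):
    c=arm.get_calibration(n)
    im=arm.snapshot(n); cv2.imwrite(f"pics/{n}0.png",im[:,:,::-1])
    print(n,c["intrinsics"],c["k1"],c["cam_to_world"])
print(arm.current_t(),arm.grip_depth,arm.current_width(),arm.current_tool_rot(),arm.current_force())
E
```

```text
pics
scene [[374.00509936   0.         251.60345983]
 [  0.         374.00509936 195.87178248]
 [  0.           0.           1.        ]] -0.03414448577144411 [[ 0.3070607   0.58678507 -0.74926431  1.38160824]
 [ 0.95158922 -0.17785176  0.25069244 -0.28106008]
 [ 0.01384461 -0.78996964 -0.61298964  0.73363324]
 [ 0.          0.          0.          1.        ]]
side [[417.49593315   0.         256.41172107]
 [  0.         417.49593315 190.36040337]
 [  0.           0.           1.        ]] 0.03132829002318008 [[-0.97900074 -0.14270554  0.14557705  0.34828967]
 [-0.20327194  0.62931339 -0.75009678  1.08388464]
 [ 0.01542938 -0.76393703 -0.6451063   0.9970538 ]
 [ 0.          0.          0.          1.        ]]
wrist [[313.48439523   0.         255.69198702]
 [  0.         313.48439523 192.41022295]
 [  0.           0.           1.        ]] -0.041905272772490364 [[ 0.32448233 -0.90719304 -0.26779099  0.27889935]
 [-0.94588795 -0.31200892 -0.08914268 -0.56545493]
 [-0.00268356  0.28222549 -0.95934434  0.38357825]
 [ 0.          0.          0.          1.        ]]
0.15 0.0188 0.09109304962766492 [[ 9.45797740e-01  3.24756213e-01 -1.94831547e-04]
 [ 3.24756252e-01 -9.45797306e-01  9.12231003e-04]
 [ 1.11981533e-04 -9.26058784e-04 -9.99999565e-01]] [ 1.1145394  -0.11314703 -0.96509699]
```

View pics/scene0.png

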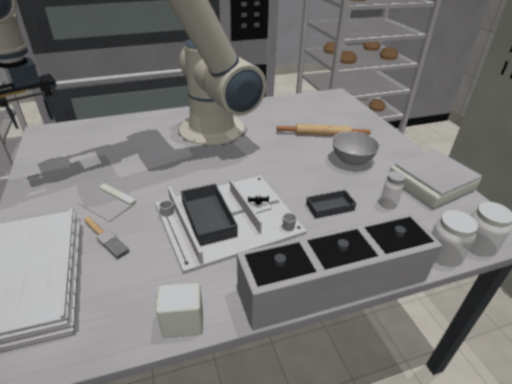

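View pics/side0.png

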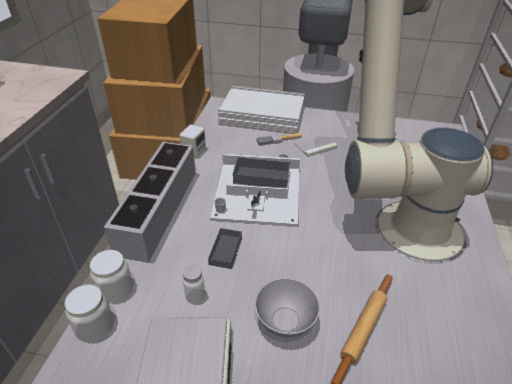

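View pics/wrist0.png

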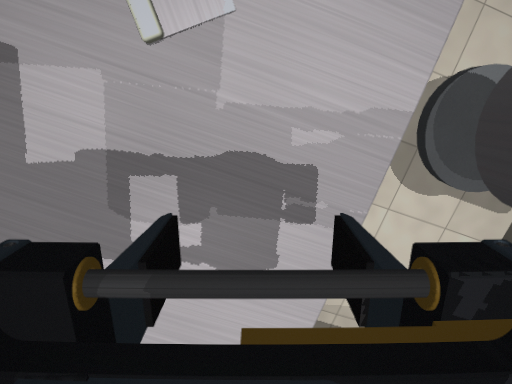

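The large tin is on the bed (scene 208,213; side 261,172). The small look-alike tin is off the bed (scene 331,204; side 225,248). The tin on the bed fits the description, because it lies between rail and guide. I'll enlarge both views to confirm.

```bash
python3 - <<'E'
import cv2
a=cv2.imread("pics/scene0.png")[165:270,145:365]; cv2.imwrite("pics/sc0.png",cv2.resize(a,None,fx=3.6,fy=3.6,interpolation=cv2.INTER_CUBIC))
a=cv2.imread("pics/side0.png")[140:275,200:330]; cv2.imwrite("pics/sd0.png",cv2.resize(a,None,fx=4.4,fy=4.4,interpolation=cv2.INTER_CUBIC))
E
```

```text
(no output)
```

View pics/sc0.png

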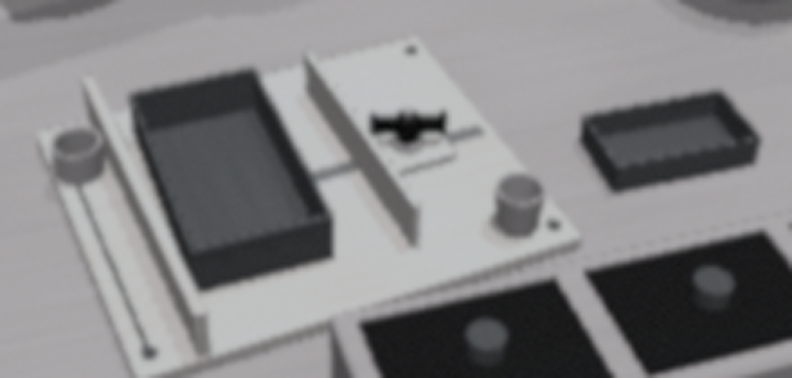

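View pics/sd0.png

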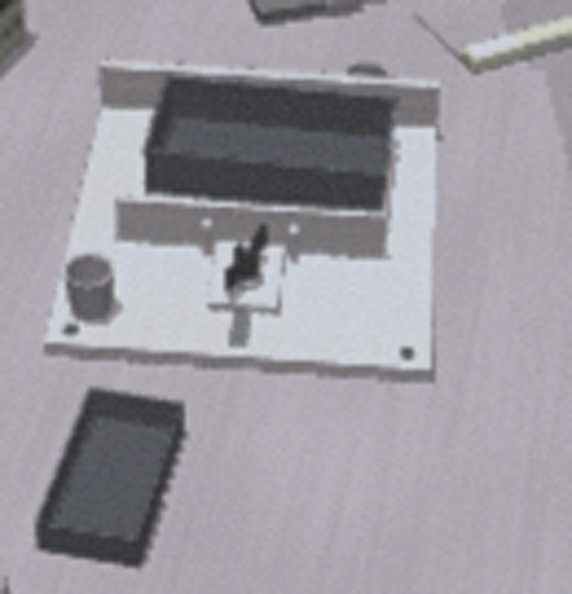

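```bash
cat > h.py <<'E'
import numpy as np, cv2
def ray(c,px):
    K=np.array(c["intrinsics"]);k1=c["k1"];T=np.array(c["cam_to_world"])
    px=np.atleast_2d(np.array(px,float))
    d=np.c_[(px[:,0]-K[0,2])/K[0,0],(px[:,1]-K[1,2])/K[1,1]]
    s=d.copy()
    for _ in range(20): s=d/(1+k1*(s**2).sum(1))[:,None]
    return T[:3,3], np.c_[s,np.ones(len(s))]@T[:3,:3].T
def onz(c,px,z):
    o,D=ray(c,px); return o+D*((z-o[2])/D[:,2])[:,None]
def proj(c,P):
    K=np.array(c["intrinsics"]);T=np.array(c["cam_to_world"])
    q=(np.atleast_2d(P)-T[:3,3])@T[:3,:3]; s=q[:,:2]/q[:,2:]
    s=s*(1+c["k1"]*(s**2).sum(1))[:,None]
    return s*K[0,0]+K[:2,2]
E
python3 - <<'E'
from rig import arm
from h import *
np.set_printoptions(precision=4,suppress=True)
sc=arm.get_calibration("scene");sd=arm.get_calibration("side")
f=lambda p:np.array(p)/3.6+[145,165]-.36
g=lambda p:np.array(p)/4.4+[200,140]-.39
print("bed sc: nr far-left,far-right?,..\n",onz(sc,f([[578,240],[140,376],[40,135],[418,40]]),.015))
print("bed sd\n",onz(sd,g([[45,346],[434,372]]),.015))
print("guide top sc",onz(sc,f([[308,52],[416,205]]),.06)); print("guide top sd",onz(sd,g([[117,200],[388,212]]),.06))
print("rail sd",onz(sd,g([[100,62],[440,87]]),.06))
print("tin top sc (z .06)",onz(sc,f([[132,95],[256,70],[330,222],[198,255]]),.06))
print("tin sd",onz(sd,g([[147,150],[388,172],[393,100],[167,80]]),.06))
print("wing sc",onz(sc,f([[374,122],[444,122],[409,120]]),.055),"sd",onz(sd,g([[265,226],[236,266]]),.055))
E
```

```text
bed sc: nr far-left,far-right?,..
 [[ 0.7011  0.1069  0.015 ]
 [ 0.738  -0.2417  0.015 ]
 [ 0.4479 -0.2773  0.015 ]
 [ 0.4069  0.0763  0.015 ]]
bed sd
 [[0.6934 0.1193 0.015 ]
 [0.3984 0.0821 0.015 ]]
guide top sc [[ 0.4577 -0.0432  0.06  ]
 [ 0.6728 -0.0181  0.06  ]]
guide top sd [[ 0.6695 -0.0104  0.06  ]
 [ 0.4551 -0.0437  0.06  ]]
rail sd [[ 0.7332 -0.1919  0.06  ]
 [ 0.436  -0.2219  0.06  ]]
tin top sc (z .06) [[ 0.4751 -0.1988  0.06  ]
 [ 0.4705 -0.0924  0.06  ]
 [ 0.672  -0.085   0.06  ]
 [ 0.678  -0.1851  0.06  ]]
tin sd [[ 0.6621 -0.079   0.06  ]
 [ 0.4627 -0.0945  0.06  ]
 [ 0.4731 -0.1939  0.06  ]
 [ 0.6694 -0.1789  0.06  ]]
wing sc [[ 0.5616 -0.0161  0.055 ]
 [ 0.5782  0.0386  0.055 ]
 [ 0.5674  0.0121  0.055 ]] sd [[ 0.5485 -0.0109  0.055 ]
 [ 0.561   0.041   0.055 ]]
```

The enlarged crops confirm it. The 200 x 110 tin lies on the bed between rail and guide, the small one lies off it, and the bed is turned by about 0.12 rad. The guide stands near (0.56, -0.03) with the wing screw just outside it. I'll close the gripper and take one precise wrist view from above.

```bash
python3 - <<'E'
from rig import arm
from h import *
import pickle
arm.grip(0.0)
y=0.12; R=np.array([[np.cos(y),np.sin(y),0],[np.sin(y),-np.cos(y),0],[0,0,-1.]])
arm.move_to([0.47,-0.06,0.24],R)
c=arm.get_calibration("wrist"); im=arm.snapshot("wrist"); cv2.imwrite("pics/w1.png",im[:,:,::-1]); pickle.dump(c,open("w1.pkl","wb"))
cv2.imwrite("pics/w1b.png",cv2.resize(im[:,:,::-1],(800,600),interpolation=cv2.INTER_CUBIC))
print(arm.current_t(),arm.current_joint_positions(),arm.current_width(),arm.current_force())
E
```

```text
3.7 [-1.45674179e+01  1.44642779e+01  9.54673478e+01 -4.54306653e-03
  7.00676198e+01  6.86023610e+01] 0.00043171467519335845 [ 0.02629724 -0.59463701  0.11552245]
```

View pics/w1b.png

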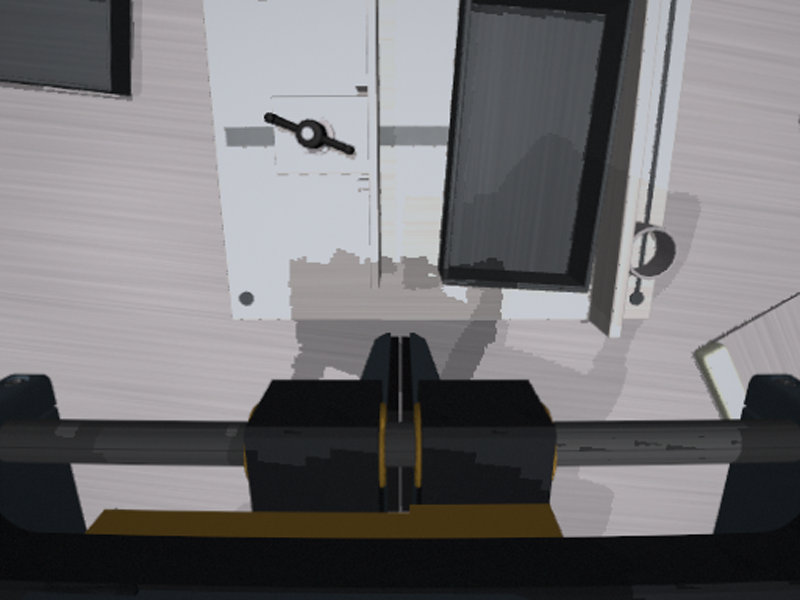

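```bash
python3 - <<'E'
from h import *
import pickle
np.set_printoptions(precision=4,suppress=True)
c=pickle.load(open("w1.pkl","rb"))
g=lambda p:(np.array(p)+.5)/1.5625-.5
cor=onz(c,g([[232.5,319.5],[648,319.5],[205,0]]),.015);print("bed",cor)
d=cor[0]-cor[1];L=np.linalg.norm(d);ex=cor[2]-cor[0]
yaw=np.arctan2(d[1],d[0])-np.pi/2;print(L,yaw,np.arctan2(ex[1],ex[0]))
gt=onz(c,g([[374,0],[377,280]]),.06);v=gt[0]-gt[1];print("guide",gt,np.arctan2(v[1],v[0]))
ra=onz(c,g([[632,100],[612,337]]),.06);print('rail top',ra)
w=onz(c,g([[267,117],[353,151]]),.055);s=onz(c,g([[312,132]]),.058);print("wing",w,"mid",w.mean(0),"stud",s,np.linalg.norm(w[0]-w[1]))
v=w[0]-w[1];print("wing dir",np.arctan2(v[1],v[0]))
t=onz(c,g([[441,280],[588,291]]),.06);v=t[0]-t[1];print('tin near edge',t,np.linalg.norm(v),np.arctan2(v[1],v[0])-np.pi/2)
# bed origin
mid=(cor[0]+cor[1])/2; 
for yw in (yaw,.125):
  e=np.array([np.cos(yw),np.sin(yw),0]);f=np.array([-e[1],e[0],0]); O=mid+.15*e
  print("O",O,[((p-O)@e,(p-O)@f) for p in (*gt,*s,*w,*t,*ra)])
E
```

```text
bed [[ 0.4007  0.0753  0.015 ]
 [ 0.4431 -0.2786  0.015 ]
 [ 0.6437  0.1029  0.015 ]]
0.35641556750125003 0.11917324992544853 0.113022435124385
guide [[ 0.6447 -0.0231  0.06  ]
 [ 0.4613 -0.0447  0.06  ]] 0.1175660440519706
rail top [[ 0.6063 -0.2021  0.06  ]
 [ 0.4381 -0.2285  0.06  ]]
wing [[ 0.5657  0.0427  0.055 ]
 [ 0.55   -0.0182  0.055 ]] mid [0.5579 0.0122 0.055 ] stud [[0.5593 0.0106 0.058 ]] 0.06285538615076192
wing dir 1.3188566108779214
tin near edge [[ 0.4669 -0.0915  0.06  ]
 [ 0.4717 -0.2016  0.06  ]] 0.11020911144546076 0.04357639072066499
O [ 0.5708 -0.0838  0.015 ] [(np.float64(0.08061721942607936), np.float64(0.051555416158356994)), (np.float64(-0.1040945727322662), np.float64(0.05185228629123071)), (np.float64(-0.00021152920891228018), np.float64(0.0951553089733207)), (np.float64(0.009978749005814235), np.float64(0.12622137064797073)), (np.float64(-0.01281593631403613), np.float64(0.06764490874277887)), (np.float64(-0.1040829193392278), np.float64(0.004738945255092632)), (np.float64(-0.11240644872880019), np.float64(-0.10515539993199564)), (np.float64(0.021226768507804028), np.float64(-0.12162918038379147)), (np.float64(-0.14898436546563848), np.float64(-0.12784544533413514))]
O [ 0.5707 -0.083   0.015 ] [(np.float64(0.08091370341778226), np.float64(0.05021079968455271)), (np.float64(-0.10379322339460846), np.float64(0.05158392813658519)), (np.float64(0.0003403711291894019), np.float64(0.09428091862343219)), (np.float64(0.01071148951216509), np.float64(0.12528707706902154)), (np.float64(-0.012424117329882597), np.float64(0.06684442770905852)), (np.float64(-0.10405608630943011), np.float64(0.0044713189700676444)), (np.float64(-0.11301979766398712), np.float64(-0.10537266185887981)), (np.float64(0.020515163028933338), np.float64(-0.12262480561319662)), (np.float64(-0.1497293019494896), np.float64(-0.12784919291398036))]
```

Bed origin is (0.571, -0.084) with yaw 0.119. Edge length comes out at 0.356 m and the tin's short side at 110 mm, both matching the given sizes. Stud and guide edge both give a travel of about 0.013. The wing line lies at about 69° in the bed frame, so the wing is at about 1.94 rad. Next I'll push the guide with force checks.

```bash
cat >> h.py <<'E'
Y=0.119; E=np.array([np.cos(Y),np.sin(Y),0]); F=np.array([-E[1],E[0],0]); O=np.array([.5710,-.0838,0])
RT=np.array([F, E, [0,0,-1.]]).T   # tool x along bed +y, tool y along bed +x, z down
RT[:,1]=np.cross(RT[:,2],RT[:,0])
def W(x,y,z): return O+x*E+y*F+np.array([0,0,z])
def B(p): p=np.array(p)-O; return np.array([p@E,p@F,p[2]])
E
python3 - <<'E'
from rig import arm
from h import *
np.set_printoptions(precision=4,suppress=True)
print(np.linalg.det(RT))
arm.move_to(W(-.075,.088,.10),RT); print(arm.current_t(),arm.current_joint_positions())
arm.move_l(W(-.075,.088,.0375),feed=.1)
f0=np.array(arm.current_force()); print(arm.current_t(),f0)
y=.088
while y>.045:
    y-=.004; arm.move_l(W(-.075,y,.0375),feed=.05)
    f=np.array(arm.current_force())-f0; print(round(y,4),B(arm.current_ee_pos())[1].round(4),[(f@E).round(1),(f@F).round(1)],round(arm.current_t(),2))
    if f@F>15: break
E
```

```text
0.9999999999999999
5.0583 [ -7.6937  26.3886 103.8487  -0.0014  49.7374 -14.4165]
5.8333 [-0.1882 -0.3397 -0.0786]
0.084 0.0837 [np.float64(-0.2), np.float64(0.7)] 6.08
0.08 0.0797 [np.float64(0.1), np.float64(1.2)] 6.33
0.076 0.0758 [np.float64(0.7), np.float64(0.9)] 6.58
0.072 0.0718 [np.float64(0.2), np.float64(0.3)] 6.83
0.068 0.0678 [np.float64(0.5), np.float64(1.2)] 7.08
0.064 0.0638 [np.float64(0.8), np.float64(0.3)] 7.33
0.06 0.0598 [np.float64(1.4), np.float64(-0.6)] 7.58
0.056 0.0558 [np.float64(0.6), np.float64(0.2)] 7.83
0.052 0.0518 [np.float64(0.5), np.float64(0.2)] 8.08
0.048 0.0478 [np.float64(-0.2), np.float64(-0.6)] 8.33
0.044 0.0438 [np.float64(0.8), np.float64(0.4)] 8.58
```

```bash
python3 - <<'E'
from rig import arm
from h import *
im=arm.snapshot("side")[120:290,180:350,::-1]; cv2.imwrite("pics/sd2.png",cv2.resize(im,(600,600),interpolation=cv2.INTER_CUBIC))
im=arm.snapshot("wrist")[:,:,::-1]; cv2.imwrite("pics/w2.png",im)
E
```

```text
(no output)
```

View pics/sd2.png

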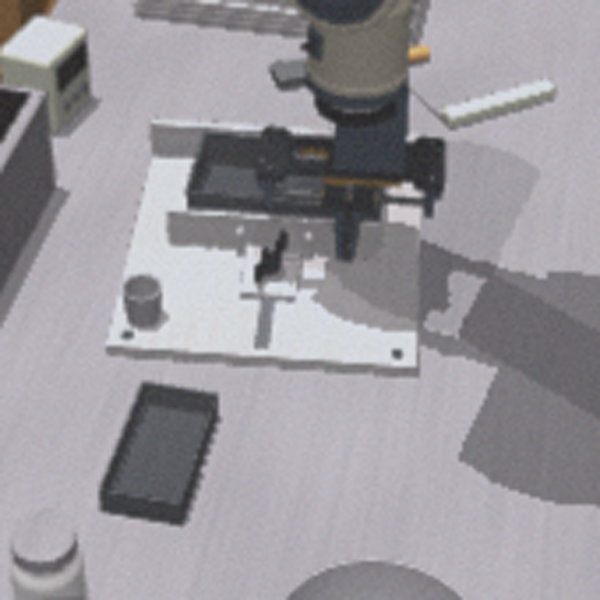

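View pics/w2.png

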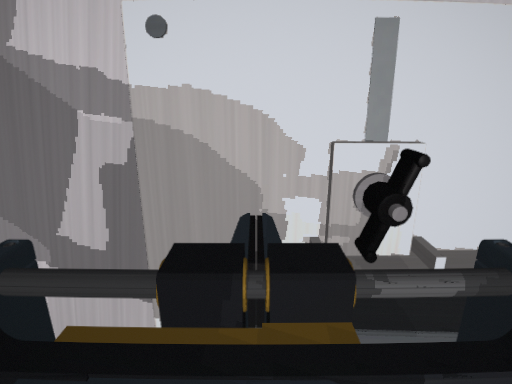

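The side view shows the finger at the guide's outer face (345,250). In the wrist view the stud is at (399,213), so I can read the travel from it.

```bash
python3 - <<'E'
from rig import arm
from h import *
np.set_printoptions(precision=4,suppress=True)
c=arm.get_calibration("wrist")
s=onz(c,[[399,213]],.058)[0]; b=B(s); print(b,"travel",.108-b[1], B(arm.current_ee_pos()))
w=onz(c,[[415,155],[368,255]],.055); print([B(p) for p in w])
E
```

```text
[-0.0014  0.0686  0.058 ] travel 0.039380676655319594 [-0.0749  0.0439  0.0375]
[array([0.0042, 0.098 , 0.055 ]), array([-0.0138,  0.0433,  0.055 ])]
```

The guide follows the finger: travel is about 0.039 and the tip's half-width about 17 mm. Snug contact should come near a finger y of 0.008, so I'll continue in finer steps.

```bash
python3 - <<'E'
from rig import arm
from h import *
np.set_printoptions(precision=4,suppress=True)
f0=np.array([-0.19,-.34,-.08])
y=.0438
arm.move_l(W(-.075,.016,.0375),feed=.04); y=.016
f=np.array(arm.current_force())-f0; print(y,[(f@E).round(1),(f@F).round(1)],arm.current_t())
while y>.001:
    y-=.001; arm.move_l(W(-.075,y,.0375),feed=.02)
    f=np.array(arm.current_force())-f0; print(round(y,4),B(arm.current_ee_pos())[1].round(4),[(f@E).round(1),(f@F).round(1)],round(arm.current_t(),2))
    if f@F>9: break
arm.sleep(.2)
f=np.array(arm.current_force())-f0;print(f@F)
c=arm.get_calibration("wrist")
im=arm.snapshot("wrist")[:,:,::-1]; cv2.imwrite("pics/w3.png",im)
import pickle;pickle.dump(c,open("w3.pkl","wb"))
im=arm.snapshot("side")[120:290,180:350,::-1]; cv2.imwrite("pics/sd3.png",cv2.resize(im,(600,600),interpolation=cv2.INTER_CUBIC))
E
```

```text
0.016 [np.float64(0.1), np.float64(0.0)] 9.5333
0.015 0.0151 [np.float64(0.2), np.float64(2.6)] 9.78
0.014 0.0142 [np.float64(1.3), np.float64(5.0)] 10.03
0.013 0.0132 [np.float64(2.3), np.float64(5.5)] 10.28
0.012 0.0122 [np.float64(0.8), np.float64(5.0)] 10.53
0.011 0.0112 [np.float64(1.5), np.float64(6.3)] 10.78
0.01 0.0102 [np.float64(1.9), np.float64(5.3)] 11.03
0.009 0.0092 [np.float64(2.7), np.float64(5.3)] 11.28
0.008 0.0082 [np.float64(1.8), np.float64(5.6)] 11.53
0.007 0.0081 [np.float64(4.2), np.float64(16.5)] 11.78
15.864037886495089
```

View pics/w3.png

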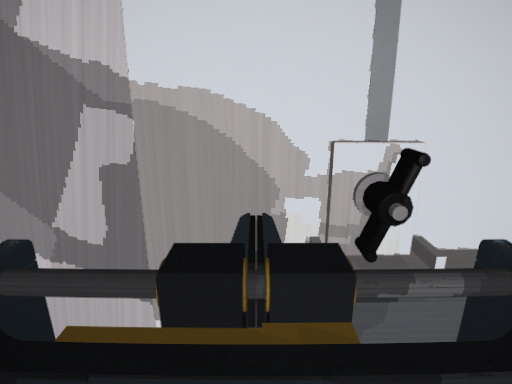

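View pics/sd3.png

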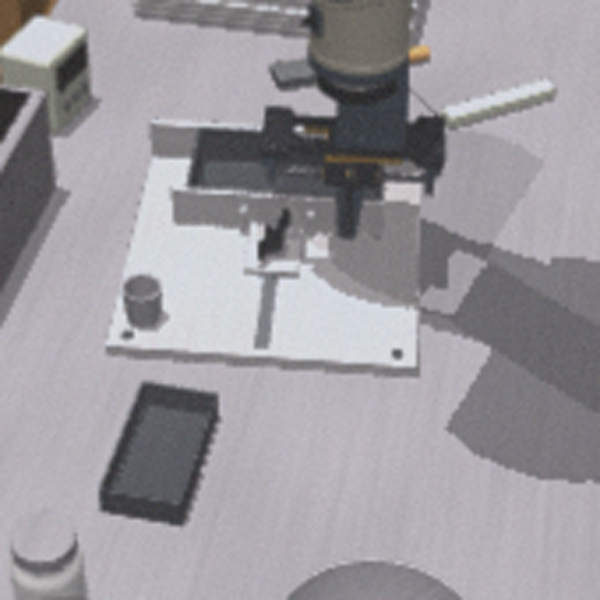

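The guide hit a firm stop at finger y = 0.0082 against a predicted 0.0083, and force jumped from 5 to 16 N. The tin is therefore snug, with travel about 0.075. Before sweeping I'll enlarge the fingertips to get their size.

```bash
python3 - <<'E'
from h import *
import pickle
a=cv2.imread("pics/w3.png")[190:260,210:440]; cv2.imwrite("pics/tip.png",cv2.resize(a,None,fx=3.4,fy=3.4,interpolation=cv2.INTER_CUBIC))
c=pickle.load(open("w3.pkl","rb"))
for z in (.0375,.06,.08):
  print(z,[(k,proj(c,W(-.075+k[0],.0082+k[1],z)).round(1).tolist()) for k in ((-.0135,.017),(.0135,.017),(0,.017))])
E
```

```text
0.0375 [((-0.0135, 0.017), [[232.0, 213.3]]), ((0.0135, 0.017), [[278.8, 213.3]]), ((0, 0.017), [[255.4, 213.3]])]
0.06 [((-0.0135, 0.017), [[228.8, 228.4]]), ((0.0135, 0.017), [[281.9, 228.4]]), ((0, 0.017), [[255.3, 228.4]])]
0.08 [((-0.0135, 0.017), [[225.0, 245.8]]), ((0.0135, 0.017), [[285.4, 245.8]]), ((0, 0.017), [[255.2, 245.8]])]
```

View pics/tip.png

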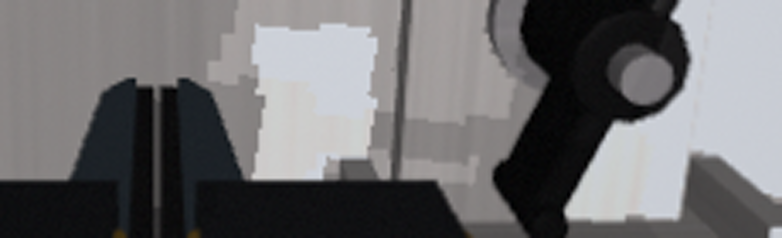

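The tip tapers to about 10 mm half-width across the jaws at wing height, and is 17 mm half-width along bed y. Next I'll plan stroke paths around the screw that keep clear of hub and guide.

```bash
cat >> h.py <<'E'
A,Bb,TH=.010,.017,.0035; AX=np.array([-.0005,.033])
def cen(thd,g=0.):
    t=np.radians(thd);u=np.array([np.cos(t),np.sin(t)]);n=np.array([np.sin(t),-np.cos(t)])
    h=A*abs(n[0])+Bb*abs(n[1])
    for r in np.arange(.010,.045,.0005):
        c=u*r-n*(TH+h+g)
        k=c+np.array([A*np.sign(n[0]),Bb*np.sign(n[1])])
        d=np.linalg.norm(np.maximum(abs(c)-[A,Bb],0))
        if d>=.0125 and k@u>=.023: return c,k@u,d
def wp(thd,g=0.): c=cen(thd,g)[0]+AX; return c
E
python3 - <<'E'
from h import *
for t in range(130,-70,-10):
    c,k,d=cen(t); print(t,(c*1e3).round(1),round(k*1e3,1),round(d*1e3,1),"guide clr",round((c[1]-Bb+.042)*1e3,1))
E
```

```text
130 [-27.5  -1.6] 23.1 17.5 guide clr 23.4
120 [-24.6   1.4] 23.2 14.6 guide clr 26.4
110 [-22.5   7.2] 27.1 12.5 guide clr 32.2
100 [-20.7  23.8] 42.0 12.7 guide clr 48.8
90 [-13.5  40. ] 23.0 23.3 guide clr 65.0
80 [-9.4 40.7] 23.5 23.7 guide clr 65.7
70 [-5.3 40.2] 23.4 23.2 guide clr 65.2
60 [-1.4 38.9] 23.3 21.9 guide clr 63.9
50 [ 2.4 37.2] 23.4 20.2 guide clr 62.2
40 [ 5.5 34.6] 23.2 17.6 guide clr 59.6
30 [ 8.3 31.6] 23.2 14.6 guide clr 56.6
20 [13.3 29.2] 26.1 12.7 guide clr 54.2
10 [19.3 25.7] 30.4 12.8 guide clr 50.7
0 [23.  20.5] 23.0 13.5 guide clr 45.5
-10 [33.4 16.4] 23.1 23.4 guide clr 41.4
-20 [33.2 12.3] 23.4 23.2 guide clr 37.3
-30 [32.   8.4] 23.3 22.0 guide clr 33.4
-40 [30.1  4.7] 23.3 20.1 guide clr 29.7
-50 [27.5  1.6] 23.1 17.5 guide clr 26.6
-60 [24.6 -1.4] 23.2 14.6 guide clr 23.6
```

```bash
cat >> h.py <<'E'
KEY={130:(-27.5,-1.6),120:(-24.6,1.4),110:(-22.5,7.2),100:(-20.7,22),90:(-13.5,32),80:(-9.4,37),70:(-5.3,39),60:(-1.4,38.9),50:(2.4,37.2),40:(5.5,34.6),30:(8.3,31.6),20:(13.3,29.2),10:(19.3,25.7),0:(25,20.5),-10:(30,16.4),-20:(32.5,12.3),-30:(32,8.4),-40:(30.1,4.7),-50:(27.5,1.6),-60:(24.6,-1.4)}
from scipy.interpolate import PchipInterpolator
_k=sorted(KEY); _p=PchipInterpolator(_k,np.array([KEY[k] for k in _k])*1e-3)
ZS=.031
def at(x,y): return W(AX[0]+x,AX[1]+y,ZS)
def pth(t): return _p(t)
E
python3 - <<'E'
from rig import arm
from h import *
b=B(arm.current_ee_pos())
arm.move_l(W(b[0],b[1]+.022,.0375),feed=.08)
arm.move_l(at(-.060,.042),feed=.15)
arm.move_l(at(-.016,.041),feed=.1)
f0=np.array(arm.current_force()); np.save("f0.npy",f0); print(arm.current_t(),f0.round(1))
for t in range(70,-61,-10):
    arm.move_l(at(*pth(t)),feed=.06)
    f=np.array(arm.current_force())-f0; print(t,[(f@E).round(1),(f@F).round(1)],round(arm.current_t(),2))
    if np.linalg.norm(f[:2])>10: break
    if t==20:
        im=arm.snapshot("side")[120:290,180:350,::-1]; cv2.imwrite("pics/sd4.png",cv2.resize(im,(600,600),interpolation=cv2.INTER_CUBIC))
im=arm.snapshot("wrist")[:,:,::-1]; cv2.imwrite("pics/w4.png",im)
im=arm.snapshot("side")[120:290,180:350,::-1]; cv2.imwrite("pics/sd5.png",cv2.resize(im,(600,600),interpolation=cv2.INTER_CUBIC))
E
```

```text
13.5833 [0.3 0.6 0.4]
70 [np.float64(-1.3), np.float64(-1.3)] 13.92
60 [np.float64(-1.0), np.float64(-0.8)] 14.17
50 [np.float64(-0.3), np.float64(-0.1)] 14.42
40 [np.float64(0.0), np.float64(0.1)] 14.67
30 [np.float64(-0.3), np.float64(0.2)] 14.92
20 [np.float64(-0.4), np.float64(-0.7)] 15.17
10 [np.float64(-1.0), np.float64(-0.5)] 15.48
0 [np.float64(-0.3), np.float64(-1.0)] 15.76
-10 [np.float64(-0.1), np.float64(-0.0)] 16.02
-20 [np.float64(-0.2), np.float64(-0.4)] 16.27
-30 [np.float64(-1.3), np.float64(-0.4)] 16.52
-40 [np.float64(0.8), np.float64(0.2)] 16.77
-50 [np.float64(-0.4), np.float64(-1.6)] 17.02
-60 [np.float64(-0.1), np.float64(-0.7)] 17.27
```

View pics/sd5.png

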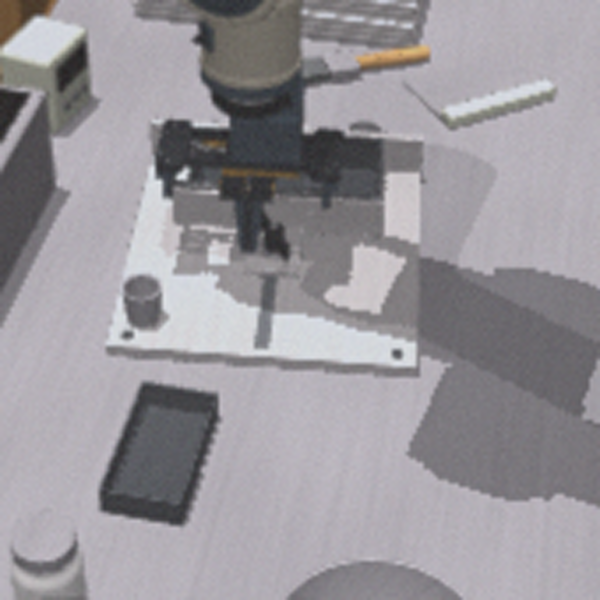

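View pics/w4.png

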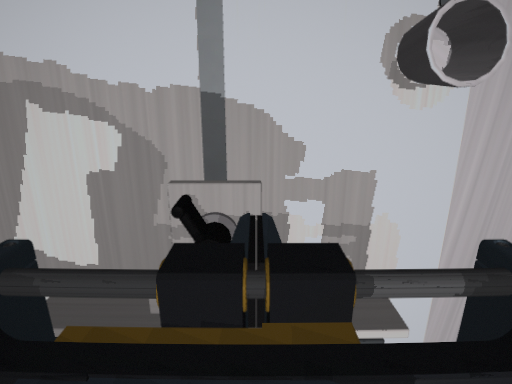

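The wing has turned: its free end now points up-left in the wrist view, at (185,203). I'll retreat, go round the outer side, and start stroke 2 on that wing.

```bash
python3 - <<'E'
from rig import arm
from h import *
c=arm.get_calibration("wrist")
b=B(onz(c,[[184,206]],.055)[0])[:2]-AX; print("tip",b,np.hypot(*b),np.degrees(np.arctan2(b[1],b[0])))
for p in ((.045,.008),(.045,.058),(-.045,.058),(-.052,-.004),(-.036,-.008)):
    arm.move_l(at(*p),feed=.12)
f0=np.array(arm.current_force()); print(arm.current_t(),f0.round(1))
for t in list(range(125,29,-8))+list(range(27,-20,-2)):
    arm.move_l(at(*pth(t)),feed=.05)
    f=np.array(arm.current_force())-f0; print(t,[(f@E).round(1),(f@F).round(1)],round(arm.current_t(),2))
    if np.linalg.norm(f[:2])>(8 if t>40 else 10): break
im=arm.snapshot("wrist")[:,:,::-1]; cv2.imwrite("pics/w5.png",im)
E
```

```text
tip [-0.0106788  0.0282467] 0.030197888922175325 110.7093365061634
20.1167 [0.3 0.1 0.2]
125 [np.float64(-0.7), np.float64(-0.8)] 20.52
117 [np.float64(-0.6), np.float64(-0.3)] 20.77
109 [np.float64(-1.6), np.float64(-0.4)] 21.03
101 [np.float64(-1.4), np.float64(1.1)] 21.43
93 [np.float64(-1.2), np.float64(0.8)] 21.79
85 [np.float64(-1.2), np.float64(-0.1)] 22.08
77 [np.float64(-0.6), np.float64(-0.1)] 22.33
69 [np.float64(-2.0), np.float64(1.0)] 22.58
61 [np.float64(-0.7), np.float64(-0.2)] 22.83
53 [np.float64(-1.0), np.float64(-0.4)] 23.08
45 [np.float64(-0.9), np.float64(0.1)] 23.33
37 [np.float64(-0.5), np.float64(1.2)] 23.58
27 [np.float64(-1.0), np.float64(0.6)] 23.83
25 [np.float64(-1.1), np.float64(0.6)] 24.08
23 [np.float64(-1.8), np.float64(1.3)] 24.33
21 [np.float64(-1.3), np.float64(1.4)] 24.58
19 [np.float64(-1.4), np.float64(1.5)] 24.83
17 [np.float64(-1.4), np.float64(0.5)] 25.08
15 [np.float64(-4.3), np.float64(3.0)] 25.33
13 [np.float64(-8.3), np.float64(6.0)] 25.58
```

View pics/w5.png

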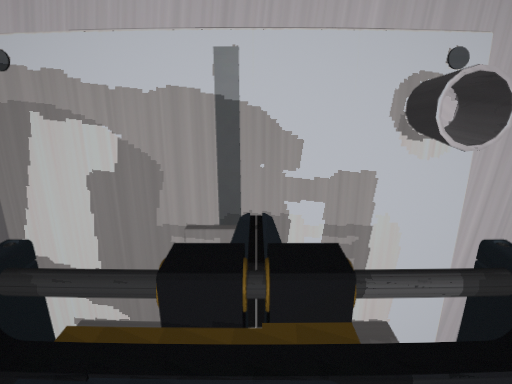

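Force rose at t ≈ 15°, as the stop at 16° predicts, but its direction is oblique. I'll back off outward, lift, and look from above.

```bash
python3 - <<'E'
from rig import arm
from h import *
import pickle
b=B(arm.current_ee_pos())
arm.move_l(W(b[0]-.006,b[1]+.03,.031),feed=.08)
arm.move_l(W(b[0],b[1]+.03,.10),feed=.15)
y=0.119; R=np.array([[np.cos(y),np.sin(y),0],[np.sin(y),-np.cos(y),0],[0,0,-1.]])
arm.move_to(W(-.115,.0,.24),R)
c=arm.get_calibration("wrist"); im=arm.snapshot("wrist")[:,:,::-1]; pickle.dump(c,open("w6.pkl","wb"))
cv2.imwrite("pics/w6.png",im); cv2.imwrite("pics/w6b.png",cv2.resize(im,(800,600),interpolation=cv2.INTER_CUBIC))
print(arm.current_t())
E
```

```text
28.0833
```

View pics/w6b.png

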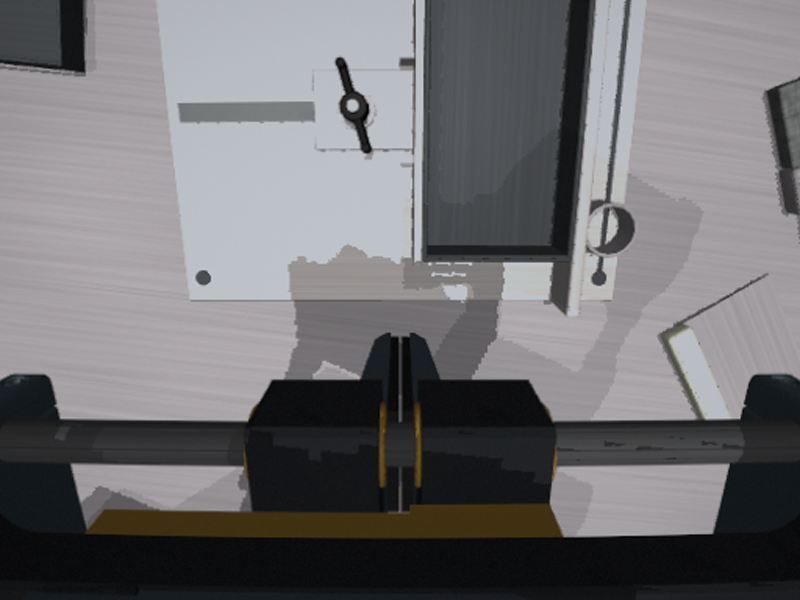

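The tin lies flush between guide (column 418) and rail (column 580). The wing tips are at (340,61) and (367,151), with the stud at (353,106). Next I'll measure them.

```bash
python3 - <<'E'
from h import *
import pickle
np.set_printoptions(precision=4,suppress=True)
c=pickle.load(open("w6.pkl","rb"))
g=lambda p:(np.array(p)+.5)/1.5625-.5
w=np.array([B(p) for p in onz(c,g([[340,61],[367,150]]),.055)]);v=w[0]-w[1];print(w,np.linalg.norm(v),np.degrees(np.arctan2(v[1],v[0])), "wing",2*np.pi-np.arctan2(v[1],v[0]))
s=B(onz(c,g([[353,105]]),.058)[0]);print("stud",s,"travel",.108-s[1])
t=np.array([B(p) for p in onz(c,g([[425,258],[570,258]]),.06)]);print("tin near edge",t,t.mean(0))
gd=[B(p) for p in onz(c,g([[414,10],[414,240]]),.06)];print("guide outer",gd)
a=cv2.imread("pics/w6.png"); 
cv2.imwrite("pics/w6c.png",cv2.resize(a[0:210,190:420],None,fx=2.8,fy=2.8,interpolation=cv2.INTER_CUBIC))
E
```

```text
[[ 0.027   0.0403  0.055 ]
 [-0.0302  0.0232  0.055 ]] 0.05971626508957224 16.64544380544987 wing 5.992667507318791
stud [-0.001  0.032  0.058] travel 0.07599094087200535
tin near edge [[-0.1054 -0.0179  0.06  ]
 [-0.1051 -0.1236  0.06  ]] [-0.1053 -0.0708  0.06  ]
guide outer [array([ 0.0566, -0.0085,  0.06  ]), array([-0.0923, -0.0098,  0.06  ])]
```

View pics/w6c.png

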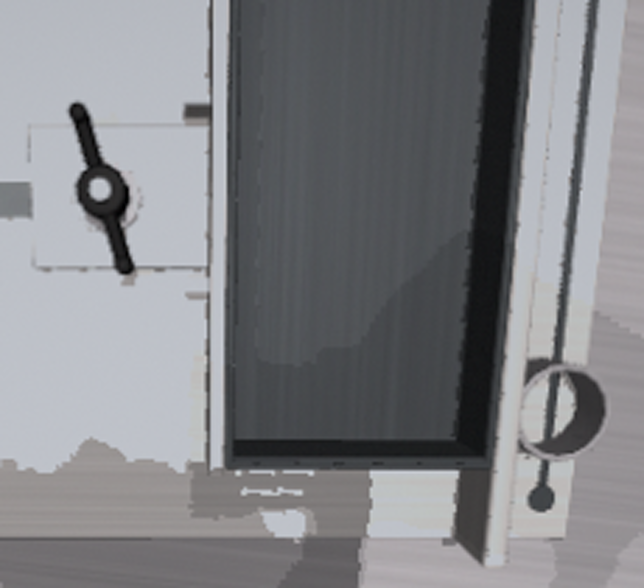

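The enlarged view shows the tin flush and parallel to both sides. Wing is 5.99 rad, travel about 0.075, tin y about -0.0708 and x about -0.005. All of these are within the limits, so I'm handing in.

```bash
python3 - <<'E'
from rig import arm
arm.sign_off(); print(arm.current_t())
E
```

```text
the job is handed in; nothing more can be done
the job is handed in; nothing more can be done
```

The tin is snug between guide and rail, the wing screw is tight against its stop, and I handed the job in at about 28 s of the 54 s allowed. No verdict was reported.

- **Guide and tin:** I pushed the guide with the closed fingertip at guide_push until it came up firm at the expected place. The highest force I read was about 16 N. In the last picture the travel is about 0.075–0.076 m. The tin's y is about -0.071 m, its x about -0.005 m, and it lies flush and square to both sides.
- **Wing screw:** It took two strokes round the outer side, taking the screw from about 1.9 rad to its stop. The highest force I read there was about 10 N. The last picture puts it at about 5.99 rad, above the 5.85 needed.
- **Other things:** The cutter and cup look undisturbed in the pictures, though I did not measure their positions at the end. I did not check the bowl, shaker, brush and scraper at the end, but the fingertip never worked near them.

**Checks that disagreed:**
- The still force readings stayed near zero while the guide was already moving, so I confirmed contact by picture instead.
- At the screw's stop the force came in at an angle rather than square to the wing. I checked the angle by picture before handing in.
- After the first stroke, one wing-tip reading was about 15° off the expected angle. The final angle agrees with the stop.

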